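Snap the cover of the oil test cell shut

TASK

The white clip-on cover of the steel oil test cell is only laid on: all four sections of its rim still stand up. Press down around the rim with closed fingertips, section by section, until every one has clicked shut, pressing firmly but without leaning your weight on it. Do not pick up, tip or push the cell about: it stays on its hot plate; leave the jar, beaker, plug and spanner alone.

Things in the scene. Friction and masses are not known exactly. Their poses are not given: they have to be found in the camera images.
- cell: round stainless steel oil test cell, 116 mm across, 55 mm tall without its cover, about 0.9 kg, standing loose on the hot plate. Origin: centre of its underside, z up. A small brass valve sticks out of its side to 78 mm from the axis along its -x axis, 20 mm above the underside. On top lies the round white cover
- cover (a point): centre of the white plastic cover (122 mm across), at the top of its fixed middle disc (68 mm across), 63 mm above the cell's underside. A steel terminal 16 mm across stands up 22 mm here. Around the disc the rim is split into four quarter sections (radius 36 to 61 mm), each sliding straight down by itself; section tops are 7 mm above the disc while up, flush with it when shut
- pad0 (a point): top centre of the ribbed thumb pad mid-way along cover section 0 (pad 16 mm radially, 26 mm along the rim, raised 3 mm); moves with it. Four like pads lie 48.5 mm from the cell's axis; at the cell's yaw 0, pad0 lies 45 degrees anticlockwise from the x axis. Its x points outward, z up. Height above the cell's underside: 73 mm while up, 66 mm when shut
- pad1 (a point): top centre of the ribbed thumb pad mid-way along cover section 1 (pad 16 mm radially, 26 mm along the rim, raised 3 mm); moves with it. Four like pads lie 48.5 mm from the cell's axis; at the cell's yaw 0, pad1 lies 135 degrees anticlockwise from the x axis. Its x points outward, z up. Height above the cell's underside: 73 mm while up, 66 mm when shut
- pad2 (a point): top centre of the ribbed thumb pad mid-way along cover section 2 (pad 16 mm radially, 26 mm along the rim, raised 3 mm); moves with it. Four like pads lie 48.5 mm from the cell's axis; at the cell's yaw 0, pad2 lies 225 degrees anticlockwise from the x axis. Its x points outward, z up. Height above the cell's underside: 73 mm while up, 66 mm when shut
- pad3 (a point): top centre of the ribbed thumb pad mid-way along cover section 3 (pad 16 mm radially, 26 mm along the rim, raised 3 mm); moves with it. Four like pads lie 48.5 mm from the cell's axis; at the cell's yaw 0, pad3 lies 315 degrees anticlockwise from the x axis. Its x points outward, z up. Height above the cell's underside: 73 mm while up, 66 mm when shut
- section0 (a joint): how far cover section 0 is pressed down, in m: 0 = sprung up (as it starts), 0.007 = clicked shut. It resists with about 10 N at first, less as it goes down; springs back up if let go before 3.5 mm, and past 3.5 mm snaps down by itself to a firm stop at 7 mm, where it stays
- section1 (a joint): how far cover section 1 is pressed down, in m: 0 = sprung up (as it starts), 0.007 = clicked shut. It resists with about 10 N at first, less as it goes down; springs back up if let go before 3.5 mm, and past 3.5 mm snaps down by itself to a firm stop at 7 mm, where it stays
- section2 (a joint): how far cover section 2 is pressed down, in m: 0 = sprung up (as it starts), 0.007 = clicked shut. It resists with about 10 N at first, less as it goes down; springs back up if let go before 3.5 mm, and past 3.5 mm snaps down by itself to a firm stop at 7 mm, where it stays
- section3 (a joint): how far cover section 3 is pressed down, in m: 0 = sprung up (as it starts), 0.007 = clicked shut. It resists with about 10 N at first, less as it goes down; springs back up if let go before 3.5 mm, and past 3.5 mm snaps down by itself to a firm stop at 7 mm, where it stays
- hotplate: fixed dark steel disc, 190 mm across, 6 mm thick, on the table; the cell stands at its middle. Origin: centre of its underside
- oil_jar: amber glass jar with a white cap and a blank paper band, 54 mm across, 85 mm tall, loose bystander. Origin: centre of its underside
- beaker: clear open beaker, 64 mm across, 65 mm tall, loose bystander. Origin: centre of its underside
- plug: small stepped brass plug, 32 mm across, 26 mm tall, loose bystander. Origin: centre of its underside
- spanner: steel spanner 150 mm long lying flat, loose bystander. Its length is along its x axis, origin mid-way along it, on its underside

How it is judged:
At the end, for the whole second after the job is handed in: all four cover sections are clicked shut (at least 5.8 of their 7 mm down), the cell stands upright and still on the hot plate within 20 mm of where it started, and the jar, beaker, plug and spanner are within 20 mm of where they were (value of joint each of section0, section1, section2, section3 above 0.0058 m and distance of each of cell, oil_jar, beaker, plug, spanner from where it was at the start of the episode below 0.02 m and angle between cell's own z axis and vertical below 0.04 rad and linear speed of cell below 0.01 m/s); the robot touches nothing.
It fails at once if the cell is shifted by more than 25 mm, lifted or carried (distance of cell from where it was at the start of the episode above 0.025 m).
It fails at once if the cell is tipped (more than 0.15 rad) (angle between cell's own z axis and vertical above 0.15 rad).
It fails at once if the cell is leaned on with more than 60 N (contact force between any of the arm, the fingers and cell above 60 N).
It fails at once if the jar, beaker, plug or spanner is moved by more than 25 mm, picked up or knocked over (distance of any of oil_jar, beaker, plug, spanner from where it was at the start of the episode above 0.025 m or angle between any of oil_jar, beaker, plug, spanner's own z axis and vertical above 0.5 rad).
It also fails if it takes over 53 s, if anything falls off the work surface, if the arm or the gripper's body presses on something with over 40 N, if the wrist force passes 120 N, or if a joint passes its speed limit or range.

ROBOT

A 7-joint arm with a two-finger parallel gripper is mounted at the origin on the work surface. World frame = base frame: x ahead of the robot, y to its left, z up, the work surface at z = 0. Lengths are in m, angles in rad, forces in N, time in s.
With the tool pointing down it reaches from about 0.425 to 0.925 m from the base axis. Payload 6.8 kg.
Tool frame: the origin (TCP) lies at the very end of the fingers, on their centre line; the grasp point (between the pads) lies grasp_offset behind it (grasp_offset is the distance from the TCP to the grasp point, in m); z points along the fingers, y is the direction in which the jaws open and shut (so a half turn about z gives the same grasp; the last joint's range is limited). The gripper opens to 85 mm and grips with 20 to 120 N. Pads are 22 mm wide; open, the fingers measure 114 mm over their backs; the gripper's body (76 mm by 85 mm) begins 54 mm behind the grasp point. The pads swing forward as they close: fully open they stand 13 mm farther back than shut.
Start: joints at [1.172, 0.477, 0.022, 1.555, -0.011, 1.109, -0.083], TCP at [0.194, -0.647, 0.231] pointing down, gripper open.
Joint ranges: [-2.96, 2.96], [-0.34, 2.1], [-1.41, 1.46], [0.24, 2.44], [-1.37, 4.51], [0.17, 1.92], [-2.96, 2.96]. Speed limits (rad/s): [2.39, 2.39, 3.14, 3.14, 3.14, 3.14, 3.14].

INTERFACE

Orientations are given as a unit quaternion [w, x, y, z].
In Python, from station import * gives the robot as it stands.
- The arm moves only by the shell command python3 -m handwheel 'ROWS' [FORCE]. ROWS is JSON, one flat list of numbers, 7 for each row, row after row: the shift along the world's x, y, z in cm, then the turn, a rotation vector about the world's x, y, z in degrees, then the opening, from 0 (shut) to 1 (fully open). In form: [tx, ty, tz, ax, ay, az, fingers, tx, ty, tz, ax, ay, az, fingers, ...]. A call has 1 to 8 rows; each row is the pose to reach, as a shift and turn from the pose measured when the call began; what a row does not reach only later rows make up. A row lasts 1/12 s, in which the tool goes at most 41.7 mm and 7.16 degrees, less where a joint would pass 70% of its speed; a pose out of reach is approached as far as the arm can. A call with a gripper value outside its range is refused whole. The fingers move at their own pace and stop on an object; FORCE is the grip in N (left out, the last holds). Time passes only in rows, so rows that repeat a pose let the fingers close. It gives the time, the measured TCP pose, the force and the opening at its end, in the units of the state.
- get_obs(): the state, without advancing time (a new reading comes with each control period).
- read_camera(name): name is "scene" or "top" or "wrist"; returns the picture (480x640x3 uint8, red, green, blue); there is no depth.
- camera_info(name): a dict with "fx", "fy", "cx", "cy" (pixels), "R" (3x3) and "t" (3): a world point X has camera coordinates R X + t; the wrist camera has in their place "mount" (4x4, takes a point from camera to tool coordinates, whose origin is the TCP and whose axes are the flange's). Camera axes: x right, y down, z forward; pixel columns grow to the right and rows downward; lengths in m; the calibration is good to about 2 mm. A picture is of the moment at which its call begins: read the wrist's pose just before it. camera_info takes no time and is no camera call.
- hand_in(): hands the job in, once; it reports no verdict.
The state is a dict: "t": time; "q": joint angles; "joint_vel": joint speeds; "joint_torque": joint torques, N m; "eef_pos": TCP position; "tool_rot": TCP orientation; "contact_force": force on the tool from outside, world axes, zero at the start; "torque": the same for the moment, N m; "gripper_width": opening from 0.0 (shut) to 1.0 (fully open).
Only numpy, scipy, OpenCV 4.12 (cv2) and the standard library are available. Lean on these libraries where they do the work, as an engineer would, in place of code of your own. Each camera call takes 0.05 s, during which the arm holds its last target. There are 200 camera calls.

## Working session

There is one attempt and no reset: what is moved stays moved. The work goes in short steps, Python scripts to look and compute and a shell command to move; the robot and the scene stay as the last step left them, time stands still between calls to the robot, and variables do not carry over. Pictures are saved under pics/ and viewed, on a budget of 10 in all, crops included, one or two more only if the job needs it, and the job is handed in when it is done.

```bash
mkdir -p pics; ls; python3 - <<'E'
from station import *
import cv2,numpy as np
o=get_obs();print({k:np.round(v,3) for k,v in o.items()})
for n in("top","scene"):
    c=camera_info(n);print(n,{k:np.round(v,4).tolist() for k,v in c.items()})
    cv2.imwrite(f"pics/{n}0.png",read_camera(n)[:,:,::-1])
E
```

```text
pics
{'t': np.float64(0.0), 'q': array([ 1.172,  0.478,  0.022,  1.556, -0.011,  1.109, -0.083]), 'joint_vel': array([ 0.   , -0.001,  0.001,  0.   , -0.002,  0.   , -0.   ]), 'joint_torque': array([-1.0000e-03, -5.9646e+01,  1.6070e+00, -2.8121e+01,  1.2000e-02,
        9.0000e-03, -0.0000e+00]), 'eef_pos': array([ 0.193, -0.646,  0.23 ]), 'tool_rot': array([-0.001,  0.989,  0.145, -0.   ]), 'contact_force': array([ 0.317, -0.357, -0.46 ]), 'torque': array([-0.078,  0.011,  0.035]), 'gripper_width': np.float64(0.999)}
top {'fx': 502.9492, 'fy': 502.9492, 'cx': 320.0933, 'cy': 238.2835, 'R': [[-0.0118, -0.9999, 0.003], [-0.9818, 0.011, -0.1896], [0.1896, -0.0052, -0.9819]], 't': [0.0531, 0.6453, 0.7157]}
scene {'fx': 436.3604, 'fy': 436.3604, 'cx': 317.9743, 'cy': 244.495, 'R': [[-0.0808, 0.9967, -0.0011], [0.6252, 0.0498, -0.7789], [-0.7763, -0.0636, -0.6272]], 't': [0.0115, -0.3324, 1.2394]}
```

View pics/top0.png

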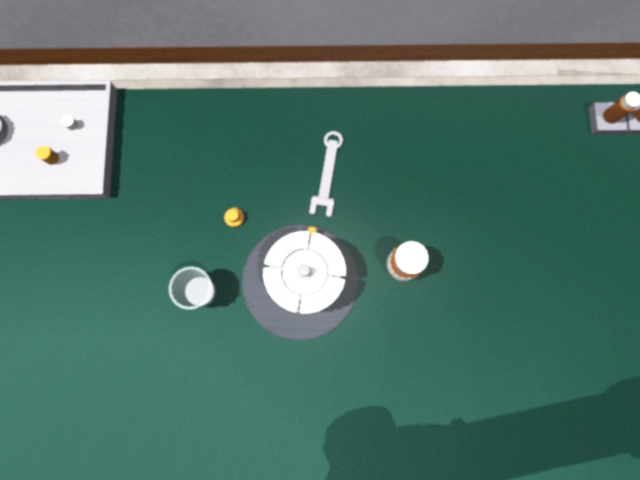

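View pics/scene0.png

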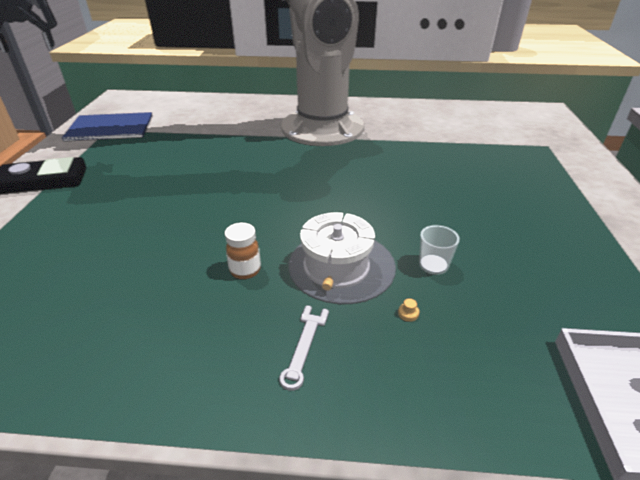

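The top view shows the plate centred at about (300,281), the cover terminal at (304,271), and the valve at (312,230) on the far side. The jar is right at (408,260), the beaker left at (191,288), the plug at (234,217) and the spanner beyond the cell.

```bash
cat > h.py <<'E'
from station import *
import cv2,numpy as np
def back(n,u,v,z):
    c=camera_info(n);R=np.array(c["R"]);t=np.array(c["t"])
    d=R.T@np.array([(u-c["cx"])/c["fx"],(v-c["cy"])/c["fy"],1]);o=-R.T@t
    return o+d*(z-o[2])/d[2]
def proj(n,X):
    c=camera_info(n);p=np.array(c["R"])@X+np.array(c["t"])
    return c["fx"]*p[0]/p[2]+c["cx"],c["fy"]*p[1]/p[2]+c["cy"]
E
python3 - <<'E'
from h import *
print("plate",back("top",300,281,.006),"term",back("top",304.5,270.5,.091),back("scene",337.5,229,.091),"valve",back("top",312,230,.026))
print("jar",back("top",411,257,.085),"beaker",back("top",191,288,.06))
im=cv2.imread("pics/top0.png")[215:345,235:370]
cv2.imwrite("pics/crop.png",cv2.resize(im,None,fx=4.4,fy=4.4,interpolation=cv2.INTER_CUBIC))
E
```

```text
plate [0.58600389 0.07899601 0.006     ] term [0.59228955 0.06928361 0.091     ] [0.59893298 0.06907243 0.091     ] valve [0.66658208 0.05845875 0.026     ]
jar [ 0.61146272 -0.08917337  0.085     ] beaker [0.57147947 0.24262755 0.06      ]
```

View pics/crop.png

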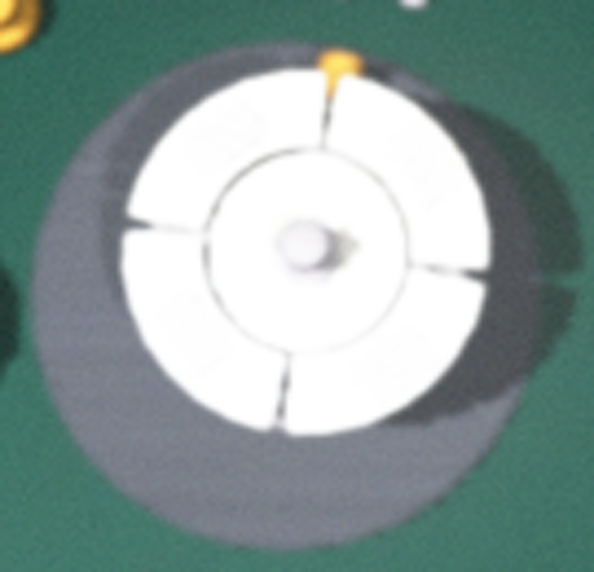

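```bash
python3 - <<'E'
from h import *
f=lambda x,y,z:back("top",235+x/4.4,215+y/4.4,z)
for n,a in dict(rim=(305.5,252,.0755),disc=(307,251,.069),term=(305,246,.091),plate=(287,296,.006)).items():print(n,f(*a)[:2].round(4))
g=[f(x,y,.073)[:2] for x,y in((327,125),(283,390),(165,226),(448,271))]
for a,b in((0,1),(2,3)):
    d=g[a]-g[b];print(np.degrees(np.arctan2(d[1],d[0])))
E
python3 -m handwheel '[4,8,0,0,0,0,0, 8,16,0,0,0,0,0,12,24,0,0,0,0,0,15,28,0,0,0,0,0,18,32,0,0,0,0,0,21,36,0,0,0,0,0,24,40,0,0,0,0,0,28,44,0,0,0,0,0]' 20
```

```text
rim [0.5916 0.0698]
disc [0.5927 0.0695]
term [0.5917 0.0696]
plate [0.5839 0.0786]
-9.724638182729587
80.26741500242554
t: 0.77
eef_pos: [0.3612, -0.3571, 0.2304]
tool_rot: [-0.001, 0.989, 0.145, -0.0]
contact_force: [0.6, -0.5, 0.2]
gripper_width: 0.003
```

```bash
python3 -m handwheel '[3,4,0,0,0,0,0,6,8,0,0,0,0,0,9,12,0,0,0,0,0,12,16,0,0,0,0,0,15,20,0,0,0,0,0,17,24,0,0,0,0,0,19,28,0,0,0,0,0,20,32,0,0,0,0,0]'
python3 -m handwheel '[1,3,0,0,0,0,0,2,6,0,0,0,0,0,3,10,0,0,0,0,0,3,10,0,0,0,0,0,3,10,0,0,0,0,0,3,10,0,0,0,0,0]'
python3 - <<'E'
from h import *
print(get_obs()["eef_pos"],np.array(camera_info("wrist")["mount"]).round(3))
cv2.imwrite("pics/w1.png",read_camera("wrist")[:,:,::-1])
E
```

```text
t: 1.43
eef_pos: [0.544, -0.0799, 0.2301]
tool_rot: [-0.001, 0.99, 0.144, -0.0]
contact_force: [0.4, -0.8, -0.7]
gripper_width: 0.002
t: 1.93
eef_pos: [0.5737, 0.0198, 0.2297]
tool_rot: [-0.001, 0.989, 0.145, -0.001]
contact_force: [0.1, -0.2, 0.5]
gripper_width: -0.002
[0.57369885 0.01979332 0.22965356] [[ 0.001 -0.956 -0.292  0.075]
 [ 1.     0.     0.001 -0.   ]
 [-0.001 -0.292  0.956 -0.142]
 [ 0.     0.     0.     1.   ]]
```

View pics/w1.png

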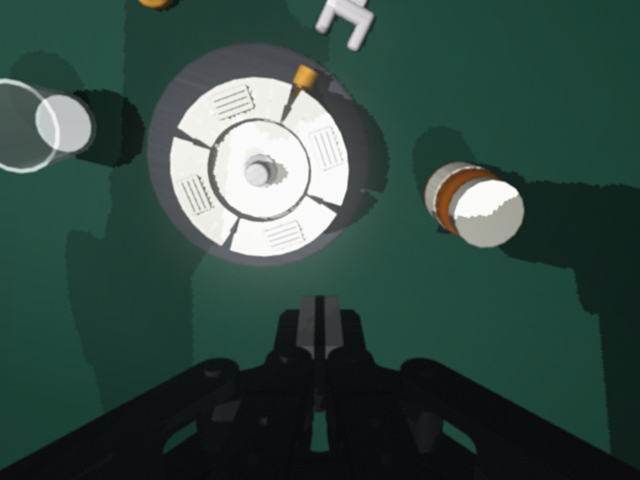

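The wrist view shows all four ribbed pads: (234,101), (326,148), (284,235) and (195,196). The disc centre is at about (262,169).

```bash
python3 - <<'E'
from h import *
from scipy.spatial.transform import Rotation as Ro
o=get_obs();c=camera_info("wrist");M=np.array(c["mount"]);q=o["tool_rot"]
T=np.eye(4);T[:3,:3]=Ro.from_quat(q,scalar_first=True).as_matrix();T[:3,3]=o["eef_pos"];W=T@M
def b(u,v,z):
    d=W[:3,:3]@[(u-c["cx"])/c["fx"],(v-c["cy"])/c["fy"],1];p=W[:3,3];return (p+d*(z-p[2])/d[2])[:2]
P=[b(u,v,.079) for u,v in((234,101),(326,148),(284,235),(195,196))];m=np.mean(P,0)
print(m,b(262,168.5,.069))
for p in P:print(p.round(4),np.hypot(*(p-m)).round(4),np.degrees(np.arctan2(*(p-m)[::-1])).round(1))
E
```

```text
[0.59271797 0.06696784] [0.5935688  0.06694699]
[0.6325 0.0944] 0.0483 34.5
[0.6208 0.0283] 0.0478 -54.0
[0.5539 0.0393] 0.0476 -144.5
[0.5636 0.1059] 0.0486 126.8
```

```bash
python3 -m handwheel '[2.5,0.5,0,0,0,0,0,4.7,0.9,-2,0,0,0,0,4.7,0.9,-6,0,0,0,0,4.7,0.9,-9.5,0,0,0,0,4.7,0.9,-12,0,0,0,0,4.7,0.9,-13.5,0,0,0,0,4.7,0.9,-14.3,0,0,0,0,4.7,0.9,-14.3,0,0,0,0]'
python3 -m handwheel '[0,0,-0.2,0,0,0,0,0,0,-0.4,0,0,0,0,0,0,-0.6,0,0,0,0,0,0,-0.7,0,0,0,0,0,0,-0.8,0,0,0,0]'
```

```text
t: 2.65
eef_pos: [0.6193, 0.0259, 0.0848]
tool_rot: [-0.0, 0.99, 0.143, -0.003]
contact_force: [0.0, 0.1, 1.4]
gripper_width: -0.002
t: 3.07
eef_pos: [0.6201, 0.0256, 0.0783]
tool_rot: [0.0, 0.99, 0.142, -0.002]
contact_force: [-1.5, -0.4, 6.9]
gripper_width: 0.001
```

```bash
python3 -m handwheel '[0,0,-0.1,0,0,0,0,0,0,-0.2,0,0,0,0,0,0,-0.3,0,0,0,0,0,0,-0.4,0,0,0,0,0,0,-0.4,0,0,0,0]'
```

```text
t: 3.48
eef_pos: [0.6203, 0.0256, 0.0745]
tool_rot: [0.0, 0.99, 0.143, -0.001]
contact_force: [-0.6, 0.1, -0.1]
gripper_width: -0.001
```

Force rose to 7 N and then dropped to zero, so it seems to have snapped. I'll feel for the firm stop.

```bash
python3 -m handwheel '[0,0,-0.15,0,0,0,0,0,0,-0.3,0,0,0,0,0,0,-0.35,0,0,0,0]'
python3 -m handwheel '[0,0,1.5,0,0,0,0,0,0,3,0,0,0,0,-3,0.7,3.5,0,0,0,0,-6.7,1.4,3.5,0,0,0,0,-6.7,1.4,2,0,0,0,0,-6.7,1.4,1.3,0,0,0,0,-6.7,1.4,1.3,0,0,0,0]'
```

```text
t: 3.73
eef_pos: [0.6208, 0.0256, 0.0716]
tool_rot: [0.0, 0.99, 0.142, -0.001]
contact_force: [-2.3, -0.7, 9.5]
gripper_width: -0.003
t: 4.32
eef_pos: [0.5533, 0.0393, 0.0833]
tool_rot: [0.0, 0.99, 0.142, -0.002]
contact_force: [0.4, 0.3, -0.1]
gripper_width: 0.001
```

Firm stop at z = 0.0716 (expected 0.072). Next section C.

```bash
python3 -m handwheel '[0,0,-0.3,0,0,0,0,0,0,-0.5,0,0,0,0,0,0,-0.7,0,0,0,0,0,0,-0.9,0,0,0,0,0,0,-1,0,0,0,0,0,0,-1.1,0,0,0,0,0,0,-1.15,0,0,0,0]'

```

```text
t: 4.9
eef_pos: [0.5535, 0.0393, 0.0717]
tool_rot: [0.0, 0.99, 0.142, -0.002]
contact_force: [-1.4, -0.9, 5.1]
gripper_width: 0.001
```

```bash
python3 -m handwheel '[0,0,1.5,0,0,0,0,0,0,3,0,0,0,0,0.6,3.4,3.7,0,0,0,0,1.1,6.8,3.5,0,0,0,0,1.1,6.8,2,0,0,0,0,1.1,6.8,1.3,0,0,0,0,1.1,6.8,1.2,0,0,0,0]'
python3 -m handwheel '[0,0,-0.3,0,0,0,0,0,0,-0.5,0,0,0,0,0,0,-0.7,0,0,0,0,0,0,-0.9,0,0,0,0,0,0,-1,0,0,0,0,0,0,-1.1,0,0,0,0,0,0,-1.15,0,0,0,0]'
```

```text
t: 5.48
eef_pos: [0.5633, 0.1068, 0.0822]
tool_rot: [0.001, 0.99, 0.143, -0.004]
contact_force: [-0.5, -0.0, -0.1]
gripper_width: -0.005
t: 6.07
eef_pos: [0.5633, 0.1064, 0.0715]
tool_rot: [0.001, 0.99, 0.142, -0.004]
contact_force: [-4.0, -2.1, 13.9]
gripper_width: 0.005
```

Shut as well. Last pad A (0.632, 0.096): shift +6.9, -1.0.

```bash
python3 -m handwheel '[0,0,1.5,0,0,0,0,0,0,3,0,0,0,0,3.4,-0.5,3.7,0,0,0,0,6.9,-1,3.5,0,0,0,0,6.9,-1,2,0,0,0,0,6.9,-1,1.3,0,0,0,0,6.9,-1,1.2,0,0,0,0]'
python3 -m handwheel '[0,0,-0.3,0,0,0,0,0,0,-0.5,0,0,0,0,0,0,-0.7,0,0,0,0,0,0,-0.9,0,0,0,0,0,0,-1,0,0,0,0,0,0,-1.1,0,0,0,0,0,0,-1.15,0,0,0,0]'
```

```text
t: 6.65
eef_pos: [0.6305, 0.096, 0.0814]
tool_rot: [0.001, 0.99, 0.142, -0.006]
contact_force: [-0.6, -0.5, -0.0]
gripper_width: 0.0
t: 7.23
eef_pos: [0.6303, 0.0963, 0.0714]
tool_rot: [0.001, 0.99, 0.142, -0.006]
contact_force: [-5.7, -1.4, 15.4]
gripper_width: 0.003
```

Shut. Retreat up and back, then look.

```bash
python3 -m handwheel '[0,0,3,0,0,0,0,0,0,7,0,0,0,0,-1,-2,11,0,0,0,0,-3,-5,14,0,0,0,0,-6,-8,15,0,0,0,0,-7,-10,15,0,0,0,0,-7,-10,15,0,0,0,0,-7,-10,15,0,0,0,0]'
python3 - <<'E'
from h import *
w=read_camera("wrist")[:,:,::-1];s=read_camera("scene")[:,:,::-1]
cv2.imwrite("pics/end.png",np.hstack([cv2.resize(w[:300],(512,240)),cv2.resize(s[190:310,240:400],(288,216)) [:, :] if 0 else cv2.resize(s[200:310,260:400],(288,240))]))
E
```

```text
t: 7.9
eef_pos: [0.5596, -0.0059, 0.222]
tool_rot: [0.002, 0.99, 0.141, -0.006]
contact_force: [0.1, 0.8, 0.1]
gripper_width: -0.001
```

View pics/end.png

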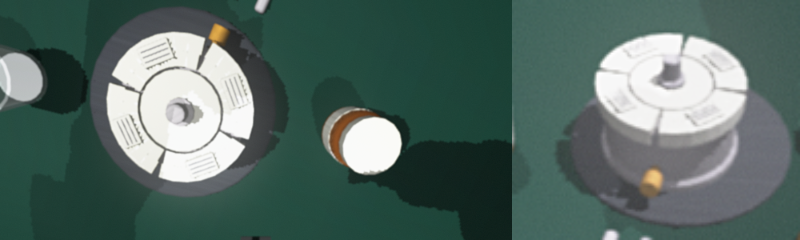

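The wrist half shows the disc centre at about (180,110). All sections look level with it, and the jar and beaker are upright. In the scene half the rim is flush all round, with the cell upright on its plate.

```bash
python3 -c "
from station import *
print(hand_in())"
```

```text
the job is handed in; nothing more can be done
None
```

I pressed all four thumb pads down with closed fingertips, and every section appears to have clicked shut. The job was handed in at about 8 s of robot time, with the arm raised well clear and touching nothing.

- **Sections:** each one ended on a firm stop with the fingertips at z = 0.0714–0.0717 m (0.072 m expected when shut). On the first section I also saw the force fall to zero as it snapped. On the other three I relied on the height and the contact force.
- **Force:** the highest reading I saw was about 15 N vertical, against the 60 N limit. Readings come only at the end of each move.
- **Last pictures:** the rim is flush all round, and the cell stands upright on its plate. The jar and beaker are upright. By eye nothing had moved, but I did not re-measure any positions. The plug was not in the final pictures, and only the spanner's tip was.
- **One disagreement:** in the top picture the cell stood about 12 mm from the middle of the hot plate before I touched it, although the description says it stands at the middle. I aimed from the wrist picture, where the pads came out 47.6–48.6 mm from the axis (48.5 mm given).

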